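Make up the two sample kits for the photometer

ROBOT

A 7-joint arm with a two-finger parallel gripper is mounted at the origin on the work surface. World frame = base frame: x ahead of the robot, y to its left, z up, the work surface at z = 0. Lengths are in m, angles in rad, forces in N, time in s.
With the tool pointing down it reaches from about 0.4 to 0.85 m from the base axis. Payload 4.4 kg.
Tool frame: the origin (TCP) lies on the centre line of the jaws, within the pads' length; the fingertips stand 22 mm ahead of it and the grasp point (between the pads) lies 3 mm ahead of it (robot.tips_ahead is the distance from the TCP to the fingertips, in m); z points along the fingers, y is the line along which they close (so a half turn about z gives the same grasp; the last joint's range is limited). The gripper opens to 94 mm and grips with 3 to 60 N. Pads are 16 mm wide; open, the fingers measure 119 mm over their backs; the gripper's body (75 mm by 177 mm) begins 78 mm behind the grasp point.
Start: joints at [-1.316, 0.628, 0.038, 1.517, -0.027, 0.996, -0.02], TCP at [0.205, 0.617, 0.19] pointing down, gripper open.
Joint ranges: [-3.06, 3.06], [-0.37, 2.12], [-1.25, 1.32], [0.18, 2.47], [-1.1, 4.24], [0.23, 1.98], [-2.94, 2.94]. Speed limits (rad/s): [2.57, 2.57, 3.14, 3.14, 3.14, 3.14, 3.14].

INTERFACE

Orientations are given as a unit quaternion [x, y, z, w].
In Python, from cell import robot gives the robot as it stands. The module is installed in compiled form; this text tells all that it offers.
- The arm moves only by the tool servo_tool, never from a script. Its argument "rows" is a list of rows, each an object of numbers: "dx", "dy", "dz": the shift along the tool's x, y, z in mm; "twist": the turn about the tool's z in degrees. In form: [{"dx": .., "dy": .., "dz": .., "twist": ..}, ...]. A call has 1 to 8 rows; each row shifts and turns the commanded pose from where the row before left it, along the tool's axes as they then stand; what a row does not reach is not made up. A row lasts 1/10 s, in which the tool goes at most 50 mm and 8.59 degrees, less where a joint would pass 70% of its speed; a pose out of reach is approached as far as the arm can. A call is refused whole if a number of a shift passes 50 or a number of a turn 8.59, either way. A call with a gripper value outside its range is refused whole. "fingers" is the finger opening in mm, from 0 to 94, set as the call begins (left out, the last holds). The fingers move at their own pace and stop on an object; "force" is the grip in N (left out, the last holds). Time passes only in rows, so rows that do not move let the fingers close. It gives the time, the measured TCP pose, the force, the opening and the grip force at its end, in the units of the state.
- robot.read_state(): the state, without advancing time (a new reading comes with each control period).
- robot.camera(name): name is "side" or "top" or "wrist"; returns (picture, depth): 400x640x3 uint8, blue, green, red; 400x640 float32, m along the optical axis (not along the pixel's ray), 0 where there is no reading.
- robot.camera_model(name): a dict with "fovy" (degrees; the focal length in pixels is half the picture's height over the tangent of half this angle, whatever the lens; pixels are square), "cx", "cy" (the principal point, pixels), "T" (4x4, takes a point from camera to world coordinates); the wrist camera has in their place "hand_eye" (4x4, takes a point from camera to tool coordinates, whose origin is the TCP and whose axes are the flange's). Camera axes: x right, y down, z forward; pixel columns grow to the right and rows downward; lengths in m; the calibration is good to about 2 mm. A picture is of the moment at which its call begins: read the wrist's pose just before it. camera_model takes no time and is no camera call.
- robot.job_done(): hands the job in; it is judged then, once.
The state is a dict: "clock": time; "qpos": joint angles; "joint_velocities": joint speeds; "joint_efforts": joint torques, N m; "eef_pos": TCP position; "eef_rot": TCP orientation; "force": force on the tool from outside, world axes, zero at the start; "torque": the same for the moment, N m; "gripper_width": opening from 0.0 (shut) to 1.0 (fully open); "gripper_force": force on a finger pad.
Only numpy, scipy, OpenCV 4.12 (cv2) and the standard library are available. Lean on these libraries where they do the work, as an engineer would, in place of code of your own. Each camera call takes 0.05 s, during which the arm holds its last target. There are 200 camera calls.

TASK

Make up the two kits for today's photometer work: the large amber bottle, the porcelain beaker and the cuvette rack go in the three-compartment tray, the small amber bottle and the steel check weight in the two-compartment tray. Put one thing in each compartment, standing upright and flat on the compartment's floor; keep everything upright on the way, set it down gently rather than dropping it, and do not knock anything over. Leave the wash bottle, the conical flask and the boss head standing where they are.

Things in the scene. Friction and masses are not known exactly. Their poses are not given: they have to be found in the camera images.
- tray_three: Kit tray with THREE compartments in a row, white moulded plastic, open above, 90 mm wide (its x) and 256 mm long (its y), fixed to the bench. Outer walls and partitions are 4 mm thick and reach 20 mm above the bench; the floor is 4 mm thick. Each compartment is 82 mm (x) by 80 mm (y) inside; their centres lie at y = -84, 0 and +84 mm, x = 0. Origin: centre of its underside. Small carrying lips stick out 9 mm at the two ends.
- tray_two: Kit tray with TWO compartments, otherwise like the three-compartment tray: 90 mm wide (its x), 172 mm long (its y), walls and partition 4 mm thick and 20 mm high, floor 4 mm thick, compartments 82 mm (x) by 80 mm (y) with centres at y = -42 and +42 mm, x = 0. Fixed to the bench. Origin: centre of its underside.
- bottle_large: Large amber glass bottle, full, with a black screw cap and a blank paper label, standing upright; 92 mm tall. Body 54 mm in diameter, straight up to 64 mm height; cap 36 mm in diameter. About 0.24 kg. Origin: centre of its underside, z up along its axis. 
- bottle_small: Small amber glass bottle of the same make, full, with a black screw cap and a blank paper label, standing upright; 72 mm tall. Body 36 mm in diameter, straight up to 52 mm height; cap 24 mm in diameter. About 0.08 kg. Origin: centre of its underside, z up along its axis. 
- beaker: White porcelain beaker, open above, empty, standing upright; 46 mm in diameter, 64 mm tall, wall 3 mm, with a small pouring lip at the rim on its -x side that sticks out 5.5 mm. About 0.09 kg. Origin: centre of its underside, z up along its axis. 
- cuvette_rack: White plastic cuvette rack: a block 58 mm long (its x), 34 mm wide (its y) and 46 mm high with four capped clear cuvettes in a row standing out of its top to 63 mm; they are fixed in it. The block's long sides are flat and can be gripped across its 34 mm width. About 0.11 kg. Origin: centre of its underside, z up along its axis. 
- check_weight: Polished steel 500 g check weight for a balance, standing upright; straight body 38 mm in diameter up to 52 mm height, above it a narrow neck and a lifting knob 26 mm in diameter, 75 mm tall in all. Origin: centre of its underside, z up along its axis. 
- wash_bottle: Bystander: white plastic wash bottle with a blue cap and a bent spout towards its -x side, standing upright; body 62 mm in diameter, 181 mm tall with the spout, which reaches 65 mm from the axis. Origin: centre of its underside, z up along its axis. 
- flask: Bystander: clear glass conical flask with a black rubber stopper, standing upright; base 66 mm in diameter, neck 25 mm, 122 mm tall. Origin: centre of its underside, z up along its axis. 
- boss_head: Bystander: grey cast boss head (clamp holder for stand rods) with two steel thumbscrews, lying flat; 92 mm long (its x), about 62 mm over the thumbscrews (its y from -13 to +49 mm), 26 mm high. Origin: on its underside, in the middle of the casting; z up.

How it is judged:
At the end, for the whole second after the job is handed in: Large bottle, beaker and cuvette rack in the three-compartment tray, small bottle and check weight in the two-compartment tray, one to a compartment in any order, upright within 5 degrees, underside within 3 mm of the compartment floor, released and at rest (x of bottle_large in the frame of tray_three between -0.041 and 0.041 m and z of bottle_large in the frame of tray_three between 0.001 and 0.007 m and angle between each of bottle_large, beaker, cuvette_rack, bottle_small, check_weight's own z axis and vertical below 0.09 rad and linear speed of each of bottle_large, beaker, cuvette_rack, bottle_small, check_weight below 0.02 m/s and angular speed of each of bottle_large, beaker, cuvette_rack, bottle_small, check_weight below 0.2 rad/s and x of beaker in the frame of tray_three between -0.041 and 0.041 m and z of beaker in the frame of tray_three between 0.001 and 0.007 m and x of cuvette_rack in the frame of tray_three between -0.041 and 0.041 m and z of cuvette_rack in the frame of tray_three between 0.001 and 0.007 m and ((y of bottle_large in the frame of tray_three between -0.124 and -0.044 m and y of beaker in the frame of tray_three between -0.04 and 0.04 m and y of cuvette_rack in the frame of tray_three between 0.044 and 0.124 m) or (y of bottle_large in the frame of tray_three between -0.124 and -0.044 m and y of beaker in the frame of tray_three between 0.044 and 0.124 m and y of cuvette_rack in the frame of tray_three between -0.04 and 0.04 m) or (y of bottle_large in the frame of tray_three between -0.04 and 0.04 m and y of beaker in the frame of tray_three between -0.124 and -0.044 m and y of cuvette_rack in the frame of tray_three between 0.044 and 0.124 m) or (y of bottle_large in the frame of tray_three between -0.04 and 0.04 m and y of beaker in the frame of tray_three between 0.044 and 0.124 m and y of cuvette_rack in the frame of tray_three between -0.124 and -0.044 m) or (y of bottle_large in the frame of tray_three between 0.044 and 0.124 m and y of beaker in the frame of tray_three between -0.124 and -0.044 m and y of cuvette_rack in the frame of tray_three between -0.04 and 0.04 m) or (y of bottle_large in the frame of tray_three between 0.044 and 0.124 m and y of beaker in the frame of tray_three between -0.04 and 0.04 m and y of cuvette_rack in the frame of tray_three between -0.124 and -0.044 m)) and x of bottle_small in the frame of tray_two between -0.041 and 0.041 m and z of bottle_small in the frame of tray_two between 0.001 and 0.007 m and x of check_weight in the frame of tray_two between -0.041 and 0.041 m and z of check_weight in the frame of tray_two between 0.001 and 0.007 m and ((y of bottle_small in the frame of tray_two between -0.082 and -0.002 m and y of check_weight in the frame of tray_two between 0.002 and 0.082 m) or (y of bottle_small in the frame of tray_two between 0.002 and 0.082 m and y of check_weight in the frame of tray_two between -0.082 and -0.002 m))); the robot touches nothing.
It fails at once if the wash bottle, the conical flask or the boss head is shifted by more than 20 mm or tipped (distance of any of wash_bottle, flask, boss_head from where it was at the start of the episode above 0.02 m or angle between any of wash_bottle, flask, boss_head's own z axis and vertical above 0.35 rad).
It fails at once if one of the five things is dropped or thrown (moves faster than 0.7 m/s, a fall of some 25 mm, while the fingers do not hold it) ((linear speed of bottle_large above 0.7 m/s and contact force between bottle_large and the fingers below 0.05 N) or (linear speed of beaker above 0.7 m/s and contact force between beaker and the fingers below 0.05 N) or (linear speed of cuvette_rack above 0.7 m/s and contact force between cuvette_rack and the fingers below 0.05 N) or (linear speed of bottle_small above 0.7 m/s and contact force between bottle_small and the fingers below 0.05 N) or (linear speed of check_weight above 0.7 m/s and contact force between check_weight and the fingers below 0.05 N)).
It fails at once if one of the five things is knocked over or carried lying down (more than about 45 degrees off upright) (angle between any of bottle_large, beaker, cuvette_rack, bottle_small, check_weight's own z axis and vertical above 0.8 rad).
It also fails if it takes over 107 s, if anything falls off the work surface, if the arm or the gripper's body presses on something with over 40 N, if the wrist force passes 120 N, or if a joint passes its speed limit or range.

## Working session

There is one attempt and no reset: what is moved stays moved. The work goes in short steps, Python scripts to look and compute and a tool call to move; the robot and the scene stay as the last step left them, time stands still between calls to the robot, and variables do not carry over. Pictures are saved under pics/ and viewed, at most 14 in all, crops included, and the job is handed in when it is done.

Besides the shell and the picture viewer there is one more tool, called after ">>>" as a command line: name --argument value ..., lists and objects as JSON in quotes. servo_tool: Moves the arm, as the interface text tells. Its arguments: {"type":"object","properties":{"rows":{"type":"array"},"fingers":{"type":"number"},"force":{"type":"number"}},"required":["rows"]}

```bash
mkdir -p pics; cat > h.py <<'E'
import numpy as np, cv2
from cell import robot
def snap(n):
    s=robot.read_state(); im,d=robot.camera(n); m=robot.camera_model(n)
    f=200/np.tan(np.radians(m["fovy"]/2))
    if "T" in m: T=np.array(m["T"])
    else:
        from scipy.spatial.transform import Rotation as R
        A=np.eye(4);A[:3,:3]=R.from_quat(s["eef_rot"]).as_matrix();A[:3,3]=s["eef_pos"];T=A@np.array(m["hand_eye"])
    return im,d,(f,m["cx"],m["cy"],T)
def cloud(d,c):
    f,cx,cy,T=c; v,u=np.mgrid[:d.shape[0],:d.shape[1]]
    P=np.stack([(u-cx)/f*d,(v-cy)/f*d,d],-1)@T[:3,:3].T+T[:3,3]
    P[d==0]=np.nan; return P
def ray(u,v,z,c):
    f,cx,cy,T=c; r=T[:3,:3]@np.array([(u-cx)/f,(v-cy)/f,1]); return T[:3,3]+r*(z-T[2,3])/r[2]
E
python3 - <<'E'
from h import *
print(robot.read_state(), robot.tips_ahead)
for n in("top","side"):
    im,d,c=snap(n);cv2.imwrite(f"pics/{n}0.png",im);np.savez(f"{n}0.npz",im=im,d=d,T=c[3],k=np.array(c[:3]));print(n,c,(d>0).mean())
print(robot.camera_model("wrist"))
E
```

```text
{'clock': 0.0, 'qpos': array([-1.3157725 ,  0.62931953,  0.03843859,  1.518336  , -0.02701883,
        0.99629918, -0.02003704]), 'joint_velocities': array([ 0.00171731, -0.00027768,  0.00123308,  0.00070772, -0.00114028,
       -0.00173331, -0.0003497 ]), 'joint_efforts': array([-4.44026102e-05, -5.49729681e+01,  1.14410318e+00, -1.86633736e+01,
       -5.19883318e-02,  2.39310897e-02,  1.65390093e-04]), 'eef_pos': array([0.20472642, 0.61619999, 0.18938156]), 'eef_rot': array([ 1.59746413e-01,  9.87157654e-01, -9.10731737e-04, -1.45043439e-04]), 'force': array([-0.03260155,  0.01800593, -1.0195893 ]), 'torque': array([-0.00230063, -0.01283461, -0.02844601]), 'gripper_force': 0.0, 'gripper_width': 1.0006082512364964} 0.022
top (np.float64(483.0581560140154), 315.15137183062774, 202.76208350171265, array([[-0.00649402, -0.98733399,  0.15852261,  0.3514674 ],
       [-0.9999724 ,  0.00583967, -0.00459329, -0.0152303 ],
       [ 0.00360939, -0.15854807, -0.98734466,  1.53016329],
       [ 0.        ,  0.        ,  0.        ,  1.        ]])) 0.99622265625
side (np.float64(472.84261547747724), 316.69998065052727, 199.75757078925736, array([[ 0.85565588, -0.36404568,  0.36786377,  0.02123117],
       [-0.51746453, -0.61432913,  0.59567624, -0.90871242],
       [ 0.00913607, -0.70005033, -0.71403506,  1.1321345 ],
       [ 0.        ,  0.        ,  0.        ,  1.        ]])) 0.99586328125
{'fovy': 60.61459575972822, 'cx': 318.77984545218425, 'cy': 201.51461816158027, 'hand_eye': array([[ 8.06282593e-04, -9.70322361e-01, -2.41813700e-01,
         6.90019804e-02],
       [ 9.99998453e-01,  1.16043722e-03, -1.32216182e-03,
        -9.97176252e-04],
       [ 1.56353280e-03, -2.41812260e-01,  9.70321795e-01,
        -1.93556002e-01],
       [ 0.00000000e+00,  0.00000000e+00,  0.00000000e+00,
         1.00000000e+00]])}
```

View pics/top0.png

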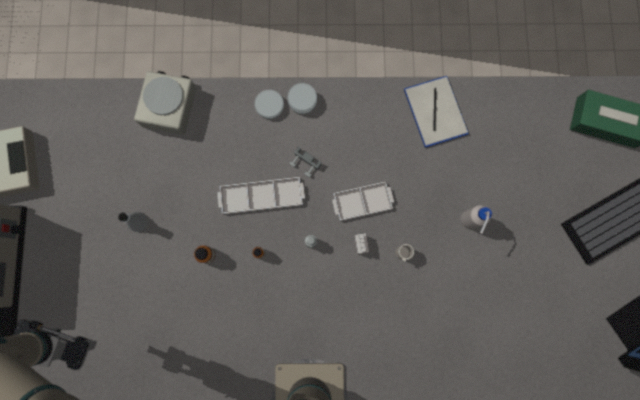

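View pics/side0.png

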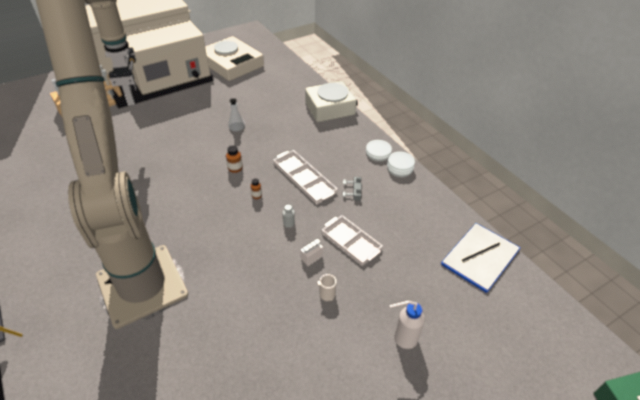

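The top view shows the large bottle at (203,254), small bottle (258,253), weight (311,242), rack (362,243), beaker (405,253), three-tray (262,196), two-tray (364,201), and the bystanders: boss head (306,161), flask (130,218), wash bottle (480,216). The side view agrees with this.

```bash
python3 - <<'E'
from h import *
from scipy import ndimage as N
for n in("top","side"):
    z=np.load(n+"0.npz");P=cloud(z["d"],(*z["k"],z["T"]))
    m=(P[...,2]>.010)&(P[...,0]>.3)&(P[...,0]<.85)&(abs(P[...,1])<.5)&(P[...,2]<.3)
    b=(abs(P[...,2])<.02)&(P[...,0]>.3)&(P[...,0]<.8)&(abs(P[...,1])<.4); print(n,"bench",np.nanmedian(P[b][:,2]))
    L,k=N.label(m,np.ones((3,3)))
    for i in range(1,k+1):
        q=P[L==i]
        if len(q)<25: continue
        v,u=np.where(L==i)
        zt=q[:,2].max(); t=q[q[:,2]>zt-.006]
        r=cv2.minAreaRect((q[:,:2]*1000).astype(np.float32))
        print(len(q),"px",u.mean().round(),v.mean().round(),"zmax",zt.round(3),"top mean",t[:,:2].mean(0).round(4),"all",(q.min(0)[:2]).round(3),q.max(0)[:2].round(3),"rect",np.round(r[0]),np.round(r[1]),round(r[2],1))
E
```

```text
top bench 0.0002777857677561668
370 px 169.0 126.0 zmax 0.083 top mean [0.8406 0.441 ] all [0.823 0.396] [0.85 0.5 ] rect [837. 448.] [104.  27.] 89.8
582 px 438.0 133.0 zmax 0.029 top mean [ 0.83   -0.4045] all [ 0.779 -0.5  ] [ 0.85 -0.36] rect [ 830. -433.] [ 71. 133.] 15.5
255 px 306.0 160.0 zmax 0.035 top mean [0.7398 0.0008] all [ 0.682 -0.042] [0.776 0.058] rect [728.  10.] [93. 63.] 56.5
527 px 260.0 195.0 zmax 0.028 top mean [0.6193 0.1534] all [0.563 0.013] [0.679 0.286] rect [622. 150.] [ 92. 274.] 6.3
388 px 364.0 200.0 zmax 0.03 top mean [ 0.5958 -0.1647] all [ 0.542 -0.271] [ 0.663 -0.079] rect [ 601. -174.] [ 91. 192.] 12.3
266 px 470.0 217.0 zmax 0.15 top mean [ 0.5356 -0.4973] all [ 0.515 -0.5  ] [ 0.568 -0.483] rect [ 541. -491.] [53. 17.] 0.3
232 px 361.0 243.0 zmax 0.071 top mean [ 0.4679 -0.1626] all [ 0.434 -0.184] [ 0.495 -0.144] rect [ 465. -165.] [58. 34.] 8.4
130 px 311.0 241.0 zmax 0.082 top mean [ 0.4711 -0.0081] all [ 0.454 -0.027] [0.489 0.01 ] rect [472.  -9.] [37. 35.] 90.0
138 px 405.0 252.0 zmax 0.069 top mean [ 0.4347 -0.2969] all [ 0.41  -0.318] [ 
[... 1104 characters left out ...]
 [ 0.539 -0.271] [ 0.663 -0.072] rect [ 601. -172.] [ 95. 194.] 12.9
358 px 312.0 251.0 zmax 0.069 top mean [ 0.4608 -0.1645] all [ 0.433 -0.187] [ 0.496 -0.148] rect [ 465. -166.] [61. 35.] 8.0
726 px 463.0 267.0 zmax 0.026 top mean [ 0.8273 -0.4168] all [ 0.778 -0.5  ] [ 0.85  -0.361] rect [ 814. -431.] [ 71. 138.] 0.6
374 px 327.0 286.0 zmax 0.07 top mean [ 0.4337 -0.2973] all [ 0.411 -0.321] [ 0.459 -0.272] rect [ 436. -297.] [47. 47.] 16.5
26 px 394.0 305.0 zmax 0.177 top mean [ 0.4945 -0.4955] all [ 0.483 -0.499] [ 0.505 -0.49 ] rect [ 494. -495.] [ 6. 24.] 76.7
34 px 402.0 312.0 zmax 0.126 top mean [ 0.5308 -0.4967] all [ 0.515 -0.5  ] [ 0.542 -0.486] rect [ 529. -494.] [29. 10.] 26.2
```

>>> servo_tool --rows '[{"twist":-6.65},{"twist":-6.65},{"twist":-6.65},{"twist":-6.65},{"dx":-23,"dy":-41},{"dx":-23,"dy":-41},{"dx":-23,"dy":-41},{"dx":-23,"dy":-41}]' --fingers 94 --force 25

```text
$.rows[0]: bad value
```

>>> servo_tool --rows '[{"dx":-23,"dy":-41},{"dx":-23,"dy":-41},{"dx":-23,"dy":-41},{"dx":-23,"dy":-41},{},{}]'

```text
$.rows[0]: bad value
```

```bash
cat > go.py <<'E'
import sys
from h import *
from scipy.spatial.transform import Rotation as R
s=robot.read_state(); M=R.from_quat(s["eef_rot"]).as_matrix()
print("t",s["clock"],"pos",s["eef_pos"].round(4),"yaw_y",np.degrees(np.arctan2(M[1,1],M[0,1])).round(2),"tilt",M[2,2].round(5),"w",s["gripper_width"].round(3)*94,"gf",s["gripper_force"],"F",s["force"].round(1))
for a in sys.argv[1:]:
    t=np.array(eval(a)); print(a,(M.T@(t-s["eef_pos"])*1000).round(1))
E
python3 go.py .434,.318,.048; python3 - <<'E'
from h import *
im,d,c=snap("wrist");cv2.imwrite("pics/w1.png",im)
P=cloud(d,c);m=(P[...,2]>.055)&(abs(P[...,0]-.434)<.05)&(abs(P[...,1]-.318)<.05);q=P[m];print(q.min(0),q.max(0),q.mean(0));q=q[q[:,2]>.08];print(q.min(0),q.max(0))
E
```

```text
Traceback (most recent call last):
  File "go.py", line 5, in <module>
    print("t",s["clock"],"pos",s["eef_pos"].round(4),"yaw_y",np.degrees(np.arctan2(M[1,1],M[0,1])).round(2),"tilt",M[2,2].round(5),"w",s["gripper_width"].round(3)*94,"gf",s["gripper_force"],"F",s["force"].round(1))
                                                                                                                                       ^^^^^^^^^^^^^^^^^^^^^^^^
AttributeError: 'float' object has no attribute 'round'
Traceback (most recent call last):
ValueError: zero-size array to reduction operation minimum which has no identity
```

>>> servo_tool --rows '[{"dx":0,"dy":0,"dz":0,"twist":-6.65},{"dx":0,"dy":0,"dz":0,"twist":-6.65},{"dx":0,"dy":0,"dz":0,"twist":-6.65},{"dx":0,"dy":0,"dz":0,"twist":-6.65},{"dx":-23,"dy":-41,"dz":0,"twist":0},{"dx":-23,"dy":-41,"dz":0,"twist":0},{"dx":-23,"dy":-41,"dz":0,"twist":0},{"dx":-23,"dy":-41,"dz":0,"twist":0}]' --fingers 94 --force 25

```text
clock: 0.95
eef_pos: [0.3203, 0.466, 0.19]
eef_rot: [-0.072, 0.997, -0.0, -0.0]
force: [0.2, 0.3, 0.1]
gripper_width: 1.001
gripper_force: 0.0
```

>>> servo_tool --rows '[{"dx":-23,"dy":-41,"dz":0,"twist":0},{"dx":-23,"dy":-41,"dz":0,"twist":0},{"dx":-23,"dy":-41,"dz":0,"twist":0},{"dx":-23,"dy":-41,"dz":0,"twist":0},{"dx":0,"dy":0,"dz":0,"twist":0},{"dx":0,"dy":0,"dz":0,"twist":0}]'

```text
clock: 1.55
eef_pos: [0.4346, 0.3173, 0.1901]
eef_rot: [-0.07, 0.998, -0.0, -0.0]
force: [-0.3, 0.6, 0.4]
gripper_width: 0.999
gripper_force: 0.0
```

```bash
sed -i 's/s\["gripper_width"\].round(3)\*94/round(s["gripper_width"]*94,1)/' go.py
python3 go.py .434,.318,.048; python3 - <<'E'
from h import *
im,d,c=snap("wrist");cv2.imwrite("pics/w1.png",im)
P=cloud(d,c);m=(P[...,2]>.055)&(P[...,2]<.12)&(abs(P[...,0]-.434)<.05)&(abs(P[...,1]-.318)<.05);q=P[m];print(len(q))
print(q.min(0),q.max(0),q.mean(0));q=q[q[:,2]>.08];print(q.min(0),q.max(0))
E
```

```text
t 1.55 pos [0.4346 0.3173 0.1901] yaw_y 98.02 tilt -1.0 w 93.9 gf 0.0 F [-0.3  0.6  0.4]
.434,.318,.048 [  0.5   0.8 142.1]
2380
[0.40621668 0.2928036  0.0551644 ] [0.45928355 0.34574652 0.09299608] [0.42832428 0.31844225 0.07913141]
[0.4153222  0.30159377 0.0801552 ] [0.45012257 0.33716927 0.09299608]
```

>>> servo_tool --rows '[{"dx":1,"dy":2,"dz":25,"twist":0},{"dx":0,"dy":0,"dz":35,"twist":0},{"dx":0,"dy":0,"dz":35,"twist":0},{"dx":0,"dy":0,"dz":30,"twist":0},{"dx":0,"dy":0,"dz":17,"twist":0},{"dx":0,"dy":0,"dz":0,"twist":0}]'

```text
clock: 2.2
eef_pos: [0.4296, 0.3211, 0.0459]
eef_rot: [-0.073, 0.997, -0.001, -0.002]
force: [-0.8, 0.3, 0.1]
gripper_width: 1.001
gripper_force: 0.0
```

>>> servo_tool --rows '[{"dx":0,"dy":0,"dz":0,"twist":0},{"dx":0,"dy":0,"dz":0,"twist":0},{"dx":0,"dy":0,"dz":0,"twist":0},{"dx":0,"dy":0,"dz":0,"twist":0},{"dx":0,"dy":0,"dz":0,"twist":0},{"dx":0,"dy":0,"dz":0,"twist":0},{"dx":0,"dy":0,"dz":0,"twist":0},{"dx":0,"dy":0,"dz":0,"twist":0}]' --fingers 40

```text
clock: 3.0
eef_pos: [0.4332, 0.3217, 0.051]
eef_rot: [-0.071, 0.997, 0.001, 0.001]
force: [-4.2, -1.8, 24.0]
gripper_width: 0.429
gripper_force: 14.8
```

```bash
python3 go.py .6126,.2345,.158
```

```text
t 3.0 pos [0.4332 0.3217 0.051 ] yaw_y 98.19 tilt -1.0 w 40.3 gf 14.757704439076065 F [-4.2 -1.8 24. ]
.6126,.2345,.158 [-165.4 -111.7 -106.9]
```

```bash
python3 - <<'E'
from h import *
a,d,c=snap("side");b,_,_=snap("wrist")
s=cv2.resize(a[100:230,150:330],(720,520));cv2.imwrite("pics/a1.png",s)
cv2.imwrite("pics/a2.png",b)
E
```

```text
(no output)
```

View pics/a1.png

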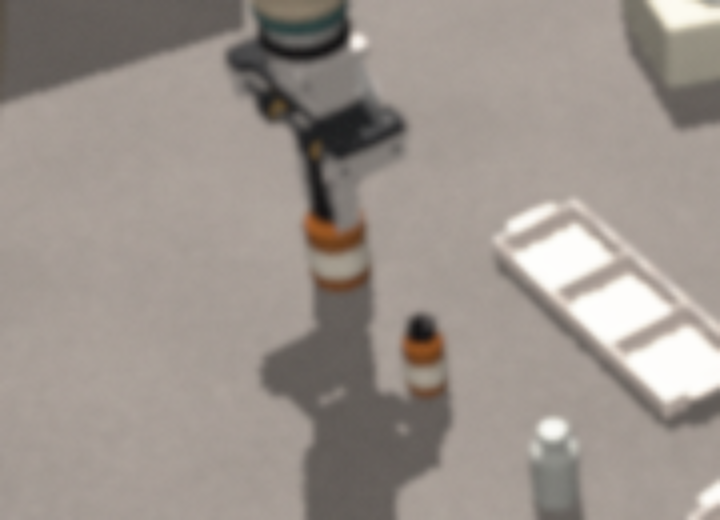

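View pics/a2.png

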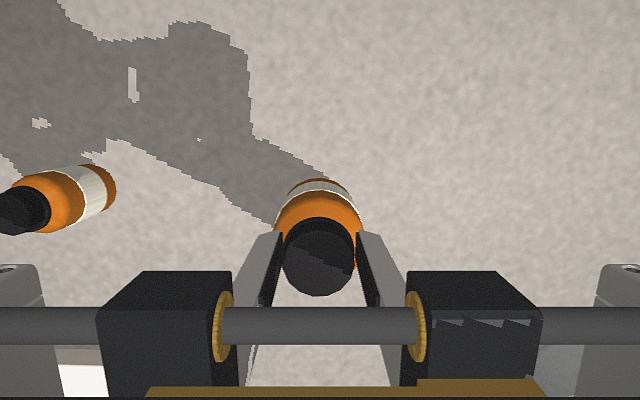

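The side crop shows the fingertips ending at the bottle's shoulder (crop ~(340,225)). In the wrist view the cap is at (318,255), between the fingers. The bottle is upright, but the grip looks too high. I'll check by projection.

```bash
python3 - <<'E'
from h import *
def proj(p,c):
    f,cx,cy,T=c;q=np.linalg.inv(T)@np.array([*p,1]);return np.array([cx+f*q[0]/q[2],cy+f*q[1]/q[2]])
a,d,c=snap("side")
for z in(.0,.029,.051,.064,.075,.092):
    print(z,*[((proj((.433,.3195+o,z),c)-[150,100])*4).round() for o in(-.03,0)])
b,d,c=snap("wrist"); P=cloud(d,c)
for u,v in((270,250),(275,240),(270,280),(372,250),(365,240),(375,280),(318,255),(318,205)): print(u,v,P[v,u].round(4),b[v,u])
print(robot.read_state())
E
```

```text
0.0 [353. 293.] [339. 274.]
0.029 [349. 269.] [335. 249.]
0.051 [346. 250.] [332. 230.]
0.064 [344. 238.] [330. 219.]
0.075 [343. 229.] [329. 209.]
0.092 [341. 213.] [326. 194.]
270 250 [0.4277 0.2963 0.0947] [116 120 121]
275 240 [0.4277 0.297  0.0813] [118 121 126]
270 280 [0.4323 0.2996 0.115 ] [29 28 33]
372 250 [0.4205 0.3433 0.0956] [119 120 124]
365 240 [0.421  0.342  0.0817] [116 117 119]
375 280 [0.4211 0.34   0.1253] [91 93 93]
318 255 [0.4283 0.3191 0.0916] [34 37 30]
318 205 [0.411  0.3165 0.0637] [ 38 108 189]
{'clock': 3.2, 'qpos': array([-0.64721229,  0.67198522, -0.06527037,  1.94911981,  0.08057093,
        0.52002139,  0.94580772]), 'joint_velocities': array([ 0.00015957, -0.00014692, -0.00211242,  0.00030031,  0.00073338,
       -0.00206302, -0.00022224]), 'joint_efforts': array([  0.83753686, -37.9986012 ,   0.82973175,  -9.45749491,
         0.46181741,  -1.49228331,   0.16139128]), 'eef_pos': array([0.43314017, 0.32166564, 0.0510969 ]), 'eef_rot': array([-7.15247966e-02,  9.97437719e-01,  1.09918167e-03,  9.95646137e-04]), 'force': array([-4.49445891, -1.01987785, 23.91521623]), 'torque': array([-0.45742314,  1.05657689, -0.17842803]), 'gripper_force': 14.864739167151129, 'gripper_width': 0.42776763458454264}
```

```bash
python3 - <<'E'
from h import *
from scipy.spatial.transform import Rotation as R
s=robot.read_state();b,d,c=snap("wrist"); P=cloud(d,c)
M=R.from_quat(s["eef_rot"]).as_matrix();Q=(P-s["eef_pos"])@M*1000
for v in range(200,300,8):
    print(v,[(u,*Q[v,u].round().astype(int)) for u in range(232,312,10) ])
cv2.imwrite("pics/a3.png",cv2.resize(b[170:340,200:440],(780,552),interpolation=2))
E
```

```text
200 [(232, np.int64(10), np.int64(-66), np.int64(52)), (242, np.int64(9), np.int64(-58), np.int64(53)), (252, np.int64(10), np.int64(-51), np.int64(52)), (262, np.int64(10), np.int64(-43), np.int64(51)), (272, np.int64(10), np.int64(-36), np.int64(52)), (282, np.int64(10), np.int64(-29), np.int64(52)), (292, np.int64(23), np.int64(-17), np.int64(-1)), (302, np.int64(25), np.int64(-11), np.int64(-10))]
208 [(232, np.int64(3), np.int64(-66), np.int64(52)), (242, np.int64(3), np.int64(-59), np.int64(52)), (252, np.int64(3), np.int64(-51), np.int64(53)), (262, np.int64(4), np.int64(-44), np.int64(52)), (272, np.int64(3), np.int64(-36), np.int64(52)), (282, np.int64(16), np.int64(-24), np.int64(5)), (292, np.int64(21), np.int64(-16), np.int64(-12)), (302, np.int64(22), np.int64(-11), np.int64(-15))]
216 [(232, np.int64(-2), np.int64(-66), np.int64(51)), (242, np.int64(-3), np.int64(-59), np.int64(52)), (252, np.int64(-3), np.int64(-51), np.int64(52)), (262, np.int64(-3), np.int64(-44), np.int64(52)), (272, np.int64(-2), np.int64(-36), np.int64(51)), (282, np.int64(16), np.int64(-22), np.i
[... 3501 characters left out ...]
9), np.int64(-26), np.int64(-81)), (262, np.int64(8), np.int64(-23), np.int64(-78)), (272, np.int64(-2), np.int64(-22), np.int64(-59)), (282, np.int64(-61), np.int64(-30), np.int64(51)), (292, np.int64(-62), np.int64(-23), np.int64(53)), (302, np.int64(-13), np.int64(-10), np.int64(-39))]
296 [(232, np.int64(26), np.int64(-23), np.int64(-116)), (242, np.int64(9), np.int64(-28), np.int64(-87)), (252, np.int64(9), np.int64(-24), np.int64(-87)), (262, np.int64(8), np.int64(-21), np.int64(-85)), (272, np.int64(-6), np.int64(-22), np.int64(-59)), (282, np.int64(-69), np.int64(-31), np.int64(52)), (292, np.int64(-69), np.int64(-23), np.int64(52)), (302, np.int64(-69), np.int64(-15), np.int64(52))]
```

View pics/a3.png

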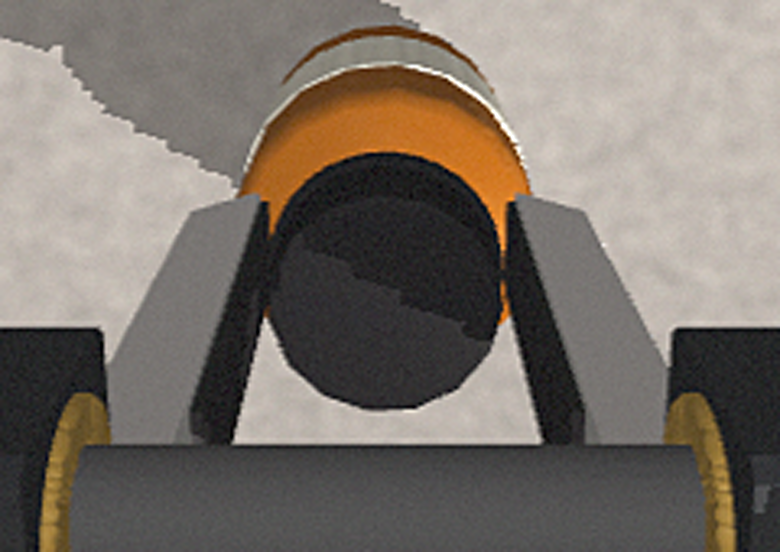

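The wrist depth puts the real fingertips about 17 mm behind the reported TCP instead of 22 mm ahead of it. The side view agrees, with the tips at z≈0.07. The tool is therefore ~39 mm shorter than stated, so I'll use eef z = grasp height − 0.036. Next: open, lower and regrip.

>>> servo_tool --rows '[{"dx":0,"dy":0,"dz":0,"twist":0},{"dx":0,"dy":0,"dz":0,"twist":0},{"dx":0,"dy":0,"dz":0,"twist":0},{"dx":0,"dy":0,"dz":0,"twist":0},{"dx":0,"dy":0,"dz":0,"twist":0},{"dx":0,"dy":0,"dz":0,"twist":0}]' --fingers 94

```text
clock: 3.85
eef_pos: [0.4325, 0.3201, 0.0481]
eef_rot: [-0.072, 0.997, -0.0, -0.0]
force: [0.1, 0.2, 0.1]
gripper_width: 0.902
gripper_force: 0.0
```

```bash
python3 go.py .4325,.319,.009; python3 - <<'E'
from h import *
from scipy.spatial.transform import Rotation as R
s=robot.read_state();b,d,c=snap("wrist"); P=cloud(d,c)
m=(P[...,2]>.055)&(P[...,2]<.094)&(abs(P[...,0]-.434)<.035)&(abs(P[...,1]-.318)<.035);q=P[m]
print(q.min(0),q.max(0));q=q[q[:,2]>.08];print("cap",q.min(0),q.max(0))
M=R.from_quat(s["eef_rot"]).as_matrix();Q=(P-s["eef_pos"])@M*1000
for sg in(-1,1):
    f=Q[(abs(Q[...,0])<12)&(sg*Q[...,1]>40)&(sg*Q[...,1]<65)&(Q[...,2]<35)];print("finger",len(f),np.percentile(f,[1,99],axis=0).round(1))
E
```

```text
t 3.85 pos [0.4325 0.3201 0.0481] yaw_y 98.21 tilt -1.0 w 84.7 gf 0.0 F [0.1 0.2 0.1]
.4325,.319,.009 [ 0.1 -1.1 39.1]
[0.40478166 0.29007364 0.05502732] [0.44880803 0.34319373 0.09399325]
cap [0.41303651 0.29754848 0.08000657] [0.44880803 0.33329492 0.09399325]
finger 6439 [[  -9.4  -55.6 -129.9]
 [  11.6  -43.6  -17.8]]
finger 5777 [[  -8.8   40.6 -126.6]
 [  11.5   52.6  -17.3]]
```

>>> servo_tool --rows '[{"dx":1,"dy":-2,"dz":13,"twist":0},{"dx":0,"dy":0,"dz":15,"twist":0},{"dx":0,"dy":0,"dz":11,"twist":0},{"dx":0,"dy":0,"dz":0,"twist":0},{"dx":0,"dy":0,"dz":0,"twist":0}]'

```text
clock: 4.4
eef_pos: [0.4318, 0.3182, 0.0091]
eef_rot: [-0.072, 0.997, -0.0, -0.0]
force: [0.4, 0.3, 0.0]
gripper_width: 1.002
gripper_force: 0.0
```

>>> servo_tool --rows '[{"dx":0,"dy":0,"dz":0,"twist":0},{"dx":0,"dy":0,"dz":0,"twist":0},{"dx":0,"dy":0,"dz":0,"twist":0},{"dx":0,"dy":0,"dz":0,"twist":0},{"dx":0,"dy":0,"dz":0,"twist":0},{"dx":0,"dy":0,"dz":0,"twist":0},{"dx":0,"dy":0,"dz":0,"twist":0}]' --fingers 44

```text
clock: 5.1
eef_pos: [0.4321, 0.3192, 0.0095]
eef_rot: [-0.072, 0.997, 0.001, 0.0]
force: [-0.3, 2.1, 2.5]
gripper_width: 0.567
gripper_force: 25.0
```

```bash
python3 go.py .6126,.2345,.119
```

```text
t 5.1 pos [0.4321 0.3192 0.0095] yaw_y 98.25 tilt -1.0 w 53.3 gf 25.00027120238883 F [-0.3  2.1  2.5]
.6126,.2345,.119 [-166.6 -109.6 -109.5]
```

>>> servo_tool --rows '[{"dx":0,"dy":0,"dz":-10,"twist":0},{"dx":0,"dy":0,"dz":-25,"twist":0},{"dx":0,"dy":0,"dz":-35,"twist":0},{"dx":0,"dy":0,"dz":-30,"twist":0},{"dx":0,"dy":0,"dz":-10,"twist":0},{"dx":-10,"dy":-7,"dz":0,"twist":0},{"dx":-20,"dy":-13,"dz":0,"twist":0},{"dx":-30,"dy":-20,"dz":0,"twist":0}]'

```text
clock: 5.9
eef_pos: [0.4956, 0.2869, 0.1175]
eef_rot: [-0.073, 0.997, -0.001, -0.002]
force: [0.5, 0.3, -2.7]
gripper_width: 0.565
gripper_force: 25.0
```

>>> servo_tool --rows '[{"dx":-30,"dy":-20,"dz":0,"twist":0},{"dx":-30,"dy":-20,"dz":0,"twist":0},{"dx":-25,"dy":-16,"dz":0,"twist":0},{"dx":-15,"dy":-10,"dz":0,"twist":0},{"dx":-6,"dy":-4,"dz":0,"twist":0},{"dx":0,"dy":0,"dz":0,"twist":0},{"dx":0,"dy":0,"dz":0,"twist":0}]'

```text
clock: 6.6
eef_pos: [0.6103, 0.2335, 0.1181]
eef_rot: [-0.072, 0.997, -0.0, -0.001]
force: [0.2, 0.1, -3.1]
gripper_width: 0.568
gripper_force: 25.0
```

```bash
python3 go.py .6126,.2345,.014; python3 - <<'E'
from h import *
from scipy import ndimage as N
b,d,c=snap("side"); P=cloud(d,c)
m=(P[...,2]>.01)&(abs(P[...,0]-.59)<.1)&(abs(P[...,1]-.2)<.12)&(P[...,2]<.25)
hs=cv2.cvtColor(b,40); am=(hs[...,0]>5)&(hs[...,0]<22)&(hs[...,1]>140)
q=P[m&am];print(len(q),np.percentile(q,[2,50,98],axis=0).round(4))
b,d,c=snap("wrist");P=cloud(d,c);t=P[(P[...,2]>.012)&(P[...,2]<.026)&(abs(P[...,0]-.62)<.09)&(abs(P[...,1]-.2)<.15)]
r=cv2.minAreaRect((t[:,:2]*1000).astype(np.float32));print(r,len(t))
cv2.imwrite("pics/w2.png",b)
E
```

```text
t 6.6 pos [0.6103 0.2335 0.1181] yaw_y 98.27 tilt -1.0 w 53.4 gf 24.99909724083409 F [ 0.2  0.1 -3.1]
.6126,.2345,.014 [ -2.7   0.6 104.1]
77 [[0.587  0.2057 0.1177]
 [0.5965 0.2193 0.1742]
 [0.6098 0.2424 0.1894]]
((618.895263671875, 165.71945190429688), (90.07286834716797, 242.28309631347656), 6.386147499084473) 4302
```

View pics/w2.png

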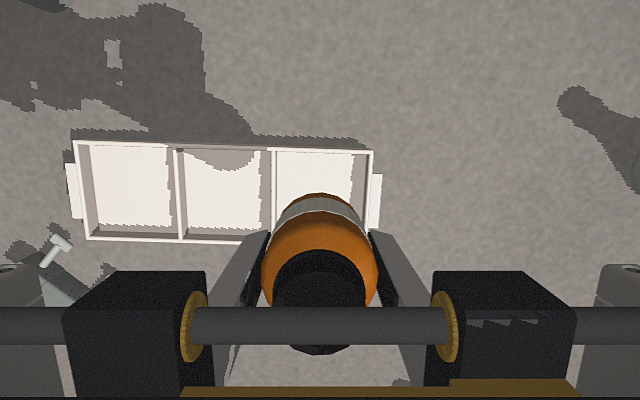

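The wrist view shows the bottle upright in the grip over the left (+y) compartment. The tray spans about (72..375, 140..245). Now lowering it.

>>> servo_tool --rows '[{"dx":-2,"dy":0,"dz":10,"twist":0},{"dx":0,"dy":0,"dz":20,"twist":0},{"dx":0,"dy":0,"dz":28,"twist":0},{"dx":0,"dy":0,"dz":22,"twist":0},{"dx":0,"dy":0,"dz":12,"twist":0},{"dx":0,"dy":0,"dz":7,"twist":0},{"dx":0,"dy":0,"dz":4,"twist":0},{"dx":0,"dy":0,"dz":0,"twist":0}]'

```text
clock: 7.5
eef_pos: [0.6142, 0.2336, 0.0164]
eef_rot: [-0.072, 0.997, 0.0, 0.0]
force: [-0.1, -0.5, -2.4]
gripper_width: 0.567
gripper_force: 25.0
```

>>> servo_tool --rows '[{"dx":0,"dy":0,"dz":1,"twist":0},{"dx":0,"dy":0,"dz":1,"twist":0},{"dx":0,"dy":0,"dz":0,"twist":0}]'

```text
clock: 7.8
eef_pos: [0.6142, 0.2335, 0.0147]
eef_rot: [-0.072, 0.997, 0.0, 0.0]
force: [0.4, -0.1, -3.2]
gripper_width: 0.566
gripper_force: 25.0
```

>>> servo_tool --rows '[{"dx":0,"dy":0,"dz":1,"twist":0},{"dx":0,"dy":0,"dz":0.5,"twist":0},{"dx":0,"dy":0,"dz":0,"twist":0}]'

```text
clock: 8.1
eef_pos: [0.6143, 0.2335, 0.0135]
eef_rot: [-0.072, 0.997, 0.0, 0.0]
force: [-2.0, -0.3, 3.3]
gripper_width: 0.568
gripper_force: 25.0
```

>>> servo_tool --rows '[{"dx":0,"dy":0,"dz":0,"twist":0},{"dx":0,"dy":0,"dz":0,"twist":0},{"dx":0,"dy":0,"dz":0,"twist":0},{"dx":0,"dy":0,"dz":0,"twist":0}]' --fingers 70

```text
clock: 8.5
eef_pos: [0.6139, 0.2334, 0.0126]
eef_rot: [-0.072, 0.997, -0.0, -0.0]
force: [-0.1, -0.0, 0.5]
gripper_width: 0.743
gripper_force: 0.0
```

```bash
python3 go.py .438,.154,.114
```

```text
t 8.5 pos [0.6139 0.2334 0.0126] yaw_y 98.22 tilt -1.0 w 69.9 gf 0.0 F [-0.1 -0.   0.5]
.438,.154,.114 [ 185.5  -53.4 -101.4]
```

>>> servo_tool --rows '[{"dx":0,"dy":0,"dz":-20,"twist":0},{"dx":0,"dy":0,"dz":-40,"twist":0},{"dx":0,"dy":0,"dz":-40,"twist":0},{"dx":25,"dy":-8,"dz":0,"twist":0},{"dx":45,"dy":-13,"dz":0,"twist":0},{"dx":45,"dy":-13,"dz":0,"twist":0},{"dx":45,"dy":-12,"dz":0,"twist":0},{"dx":25,"dy":-7,"dz":0,"twist":0}]'

```text
clock: 9.3
eef_pos: [0.4344, 0.1526, 0.1128]
eef_rot: [-0.072, 0.997, -0.001, -0.002]
force: [0.8, 0.1, 0.0]
gripper_width: 0.744
gripper_force: 0.0
```

>>> servo_tool --rows '[{"dx":0,"dy":0,"dz":0,"twist":0},{"dx":0,"dy":0,"dz":0,"twist":0}]'

```text
clock: 9.5
eef_pos: [0.4393, 0.1548, 0.1132]
eef_rot: [-0.072, 0.997, 0.0, 0.001]
force: [0.0, 1.2, -0.6]
gripper_width: 0.743
gripper_force: 0.0
```

```bash
cat > wl.py <<'E'
import sys
from h import *
x,y,h,zl=map(float,sys.argv[1:5])
b,d,c=snap("wrist");P=cloud(d,c);m=(P[...,2]>zl)&(P[...,2]<h+.005)&(np.hypot(P[...,0]-x,P[...,1]-y)<.05);q=P[m]
print(len(q),np.percentile(q,[1,99],axis=0).round(4),"mid",np.percentile(q,[1,99],axis=0).mean(0).round(4))
E
python3 go.py .438,.154,.004; python3 wl.py .438 .154 .072 .03
```

```text
t 9.5 pos [0.4393 0.1548 0.1132] yaw_y 98.22 tilt -1.0 w 69.9 gf 0.0 F [ 0.   1.2 -0.6]
.438,.154,.004 [  1.6  -0.7 109.2]
1783 [[0.4198 0.1371 0.032 ]
 [0.4485 0.1702 0.0724]] mid [0.4342 0.1537 0.0522]
```

>>> servo_tool --rows '[{"dx":1,"dy":0,"dz":20,"twist":0},{"dx":0,"dy":0,"dz":35,"twist":0},{"dx":0,"dy":0,"dz":30,"twist":0},{"dx":0,"dy":0,"dz":17,"twist":0},{"dx":0,"dy":0,"dz":7,"twist":0},{"dx":0,"dy":0,"dz":0,"twist":0},{"dx":0,"dy":0,"dz":0,"twist":0}]'

```text
clock: 10.25
eef_pos: [0.4384, 0.1548, 0.0041]
eef_rot: [-0.072, 0.997, 0.0, 0.001]
force: [-0.4, 0.4, -0.7]
gripper_width: 0.744
gripper_force: 0.0
```

>>> servo_tool --rows '[{"dx":0,"dy":0,"dz":0,"twist":0},{"dx":0,"dy":0,"dz":0,"twist":0},{"dx":0,"dy":0,"dz":0,"twist":0},{"dx":0,"dy":0,"dz":0,"twist":0},{"dx":0,"dy":0,"dz":0,"twist":0},{"dx":0,"dy":0,"dz":0,"twist":0}]' --fingers 26

```text
clock: 10.85
eef_pos: [0.4376, 0.1546, 0.004]
eef_rot: [-0.072, 0.997, 0.0, 0.0]
force: [0.2, 0.4, 3.8]
gripper_width: 0.38
gripper_force: 25.0
```

```bash
python3 go.py .610,-.214,.119
```

```text
t 10.85 pos [0.4376 0.1546 0.004 ] yaw_y 98.22 tilt -1.0 w 35.7 gf 25.000513158738613 F [0.2 0.4 3.8]
.610,-.214,.119 [-118.  -389.4 -115. ]
```

>>> servo_tool --rows '[{"dx":0,"dy":0,"dz":-10,"twist":0},{"dx":0,"dy":0,"dz":-25,"twist":0},{"dx":0,"dy":0,"dz":-35,"twist":0},{"dx":0,"dy":0,"dz":-30,"twist":0},{"dx":0,"dy":0,"dz":-15,"twist":0},{"dx":-3,"dy":-10,"dz":0,"twist":0},{"dx":-6,"dy":-20,"dz":0,"twist":0},{"dx":-9,"dy":-30,"dz":0,"twist":0}]'

```text
clock: 11.65
eef_pos: [0.4631, 0.0974, 0.1182]
eef_rot: [-0.073, 0.997, 0.0, -0.001]
force: [0.5, -0.5, -1.2]
gripper_width: 0.373
gripper_force: 25.0
```

>>> servo_tool --rows '[{"dx":-12,"dy":-40,"dz":0,"twist":0},{"dx":-12,"dy":-40,"dz":0,"twist":0},{"dx":-12,"dy":-40,"dz":0,"twist":0},{"dx":-12,"dy":-40,"dz":0,"twist":0},{"dx":-12,"dy":-40,"dz":0,"twist":0},{"dx":-12,"dy":-40,"dz":0,"twist":0},{"dx":-12,"dy":-40,"dz":0,"twist":0},{"dx":-9,"dy":-27,"dz":0,"twist":0}]'

```text
clock: 12.45
eef_pos: [0.5988, -0.198, 0.1171]
eef_rot: [-0.07, 0.998, -0.001, -0.001]
force: [0.0, 0.2, -0.5]
gripper_width: 0.373
gripper_force: 25.0
```

>>> servo_tool --rows '[{"dx":-5,"dy":-15,"dz":0,"twist":0},{"dx":-2,"dy":-7,"dz":0,"twist":0},{"dx":0,"dy":0,"dz":0,"twist":0},{"dx":0,"dy":0,"dz":0,"twist":0}]'

```text
clock: 12.85
eef_pos: [0.609, -0.2126, 0.1181]
eef_rot: [-0.072, 0.997, 0.001, -0.001]
force: [0.0, 1.7, -1.6]
gripper_width: 0.373
gripper_force: 25.0
```

```bash
python3 go.py .610,-.214,.008; python3 - <<'E'
from h import *
b,d,c=snap("wrist");cv2.imwrite("pics/w3.png",b)
P=cloud(d,c);t=P[(P[...,2]>.012)&(P[...,2]<.026)&(abs(P[...,0]-.60)<.09)&(abs(P[...,1]+.17)<.15)]
r=cv2.minAreaRect((t[:,:2]*1000).astype(np.float32));print(r,len(t))
E
```

```text
t 12.85 pos [ 0.609  -0.2126  0.1181] yaw_y 98.27 tilt -1.0 w 35.0 gf 24.999915417283773 F [ 0.   1.7 -1.6]
.610,-.214,.008 [ -1.   -1.7 110.1]
((600.4818725585938, -173.85726928710938), (90.02914428710938, 190.3402862548828), 12.362841606140137) 4247
```

View pics/w3.png

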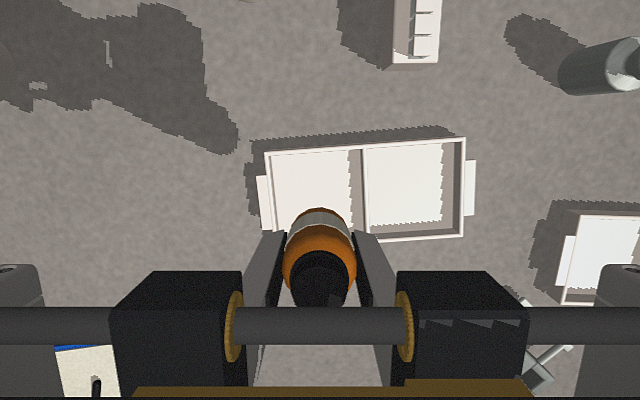

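The small bottle is upright in the grip over the -y compartment of tray_two, which spans about (265..465, 138..240) in the wrist view. Lowering.

>>> servo_tool --rows '[{"dx":-1,"dy":-2,"dz":10,"twist":0},{"dx":0,"dy":0,"dz":22,"twist":0},{"dx":0,"dy":0,"dz":28,"twist":0},{"dx":0,"dy":0,"dz":24,"twist":0},{"dx":0,"dy":0,"dz":14,"twist":0},{"dx":0,"dy":0,"dz":7,"twist":0},{"dx":0,"dy":0,"dz":3,"twist":0},{"dx":0,"dy":0,"dz":0,"twist":0}]'

```text
clock: 13.7
eef_pos: [0.6116, -0.2156, 0.0111]
eef_rot: [-0.072, 0.997, -0.0, 0.0]
force: [-0.2, -0.0, -0.6]
gripper_width: 0.379
gripper_force: 25.0
```

>>> servo_tool --rows '[{"dx":0,"dy":0,"dz":1,"twist":0},{"dx":0,"dy":0,"dz":0.7,"twist":0},{"dx":0,"dy":0,"dz":0,"twist":0}]'

```text
clock: 14.0
eef_pos: [0.6115, -0.2158, 0.0096]
eef_rot: [-0.072, 0.997, -0.0, 0.0]
force: [-0.4, 0.2, -0.8]
gripper_width: 0.378
gripper_force: 25.0
```

Contact is expected at 0.0080, so lower 1.5 mm more and release.

>>> servo_tool --rows '[{"dx":0,"dy":0,"dz":1,"twist":0},{"dx":0,"dy":0,"dz":0.6,"twist":0},{"dx":0,"dy":0,"dz":0,"twist":0}]'

```text
clock: 14.3
eef_pos: [0.6114, -0.2157, 0.0081]
eef_rot: [-0.072, 0.997, -0.0, 0.0]
force: [-2.0, 0.2, 4.8]
gripper_width: 0.377
gripper_force: 25.0
```

>>> servo_tool --rows '[{"dx":0,"dy":0,"dz":0,"twist":0},{"dx":0,"dy":0,"dz":0,"twist":0},{"dx":0,"dy":0,"dz":0,"twist":0},{"dx":0,"dy":0,"dz":0,"twist":0}]' --fingers 60

```text
clock: 14.7
eef_pos: [0.611, -0.2156, 0.0072]
eef_rot: [-0.072, 0.997, 0.0, -0.0]
force: [0.1, -0.0, 0.4]
gripper_width: 0.632
gripper_force: 0.0
```

```bash
python3 go.py .471,-.009,.108
```

```text
t 14.7 pos [ 0.611  -0.2156  0.0072] yaw_y 98.22 tilt -1.0 w 59.4 gf 0.0 F [ 0.1 -0.   0.4]
.471,-.009,.108 [ 109.1  224.5 -100.7]
```

>>> servo_tool --rows '[{"dx":0,"dy":0,"dz":-20,"twist":0},{"dx":0,"dy":0,"dz":-40,"twist":0},{"dx":0,"dy":0,"dz":-40,"twist":0},{"dx":10,"dy":20,"dz":0,"twist":0},{"dx":20,"dy":40,"dz":0,"twist":0},{"dx":20,"dy":42,"dz":0,"twist":0},{"dx":20,"dy":42,"dz":0,"twist":0},{"dx":20,"dy":40,"dz":0,"twist":0}]'

```text
clock: 15.5
eef_pos: [0.4946, -0.0448, 0.1076]
eef_rot: [-0.072, 0.997, 0.0, 0.0]
force: [0.7, 0.3, 0.6]
gripper_width: 0.639
gripper_force: 0.0
```

>>> servo_tool --rows '[{"dx":13,"dy":26,"dz":0,"twist":0},{"dx":6,"dy":14,"dz":0,"twist":0},{"dx":0,"dy":0,"dz":0,"twist":0},{"dx":0,"dy":0,"dz":0,"twist":0}]'

```text
clock: 15.9
eef_pos: [0.4726, -0.0106, 0.1076]
eef_rot: [-0.071, 0.997, -0.0, 0.001]
force: [0.3, -0.7, -0.4]
gripper_width: 0.637
gripper_force: 0.0
```

```bash
python3 go.py .471,-.009,.002; python3 wl.py .471 -.009 .075 .03
```

```text
t 15.9 pos [ 0.4726 -0.0106  0.1076] yaw_y 98.17 tilt -1.0 w 59.8 gf 0.0 F [ 0.3 -0.7 -0.4]
.471,-.009,.002 [  1.5   1.9 105.6]
2048 [[ 0.4532 -0.0261  0.0332]
 [ 0.4835  0.0087  0.0752]] mid [ 0.4684 -0.0087  0.0542]
```

>>> servo_tool --rows '[{"dx":1,"dy":2,"dz":20,"twist":0},{"dx":0,"dy":0,"dz":35,"twist":0},{"dx":0,"dy":0,"dz":26,"twist":0},{"dx":0,"dy":0,"dz":15,"twist":0},{"dx":0,"dy":0,"dz":7,"twist":0},{"dx":0,"dy":0,"dz":0,"twist":0},{"dx":0,"dy":0,"dz":0,"twist":0}]'

```text
clock: 16.65
eef_pos: [0.4707, -0.0083, 0.0048]
eef_rot: [-0.071, 0.997, -0.0, 0.0]
force: [0.1, 0.3, -1.0]
gripper_width: 0.642
gripper_force: 0.0
```

>>> servo_tool --rows '[{"dx":0,"dy":0,"dz":0,"twist":0},{"dx":0,"dy":0,"dz":0,"twist":0},{"dx":0,"dy":0,"dz":0,"twist":0},{"dx":0,"dy":0,"dz":0,"twist":0},{"dx":0,"dy":0,"dz":0,"twist":0},{"dx":0,"dy":0,"dz":0,"twist":0}]' --fingers 26 --force 55

```text
clock: 17.25
eef_pos: [0.4704, -0.0073, 0.005]
eef_rot: [-0.072, 0.997, 0.0, 0.001]
force: [-0.9, 1.3, 6.2]
gripper_width: 0.392
gripper_force: 55.0
```

```bash
python3 go.py .592,-.132,.118
```

```text
t 17.25 pos [ 0.4704 -0.0073  0.005 ] yaw_y 98.24 tilt -1.0 w 36.9 gf 55.00232251128182 F [-0.9  1.3  6.2]
.592,-.132,.118 [-102.6 -140.8 -112.9]
```

>>> servo_tool --rows '[{"dx":0,"dy":0,"dz":-8,"twist":0},{"dx":0,"dy":0,"dz":-18,"twist":0},{"dx":0,"dy":0,"dz":-28,"twist":0},{"dx":0,"dy":0,"dz":-28,"twist":0},{"dx":0,"dy":0,"dz":-18,"twist":0},{"dx":0,"dy":0,"dz":-6,"twist":0},{"dx":-6,"dy":-8,"dz":0,"twist":0},{"dx":-12,"dy":-17,"dz":0,"twist":0}]'

```text
clock: 18.05
eef_pos: [0.49, -0.0293, 0.1096]
eef_rot: [-0.073, 0.997, 0.0, -0.001]
force: [0.2, -0.5, -5.1]
gripper_width: 0.393
gripper_force: 55.0
```

>>> servo_tool --rows '[{"dx":-18,"dy":-25,"dz":0,"twist":0},{"dx":-18,"dy":-25,"dz":0,"twist":0},{"dx":-18,"dy":-25,"dz":0,"twist":0},{"dx":-15,"dy":-20,"dz":0,"twist":0},{"dx":-10,"dy":-14,"dz":0,"twist":0},{"dx":-5,"dy":-7,"dz":0,"twist":0},{"dx":0,"dy":0,"dz":0,"twist":0},{"dx":0,"dy":0,"dz":0,"twist":0}]'

```text
clock: 18.85
eef_pos: [0.5897, -0.1318, 0.1094]
eef_rot: [-0.072, 0.997, 0.001, -0.001]
force: [-0.4, 0.4, -4.4]
gripper_width: 0.398
gripper_force: 55.0
```

```bash
python3 go.py .592,-.132,.009
```

```text
t 18.85 pos [ 0.5897 -0.1318  0.1094] yaw_y 98.25 tilt -1.0 w 37.4 gf 54.996929846238345 F [-0.4  0.4 -4.4]
.592,-.132,.009 [ -2.5  -0.7 100.4]
```

>>> servo_tool --rows '[{"dx":-2,"dy":0,"dz":10,"twist":0},{"dx":0,"dy":0,"dz":20,"twist":0},{"dx":0,"dy":0,"dz":25,"twist":0},{"dx":0,"dy":0,"dz":20,"twist":0},{"dx":0,"dy":0,"dz":13,"twist":0},{"dx":0,"dy":0,"dz":7,"twist":0},{"dx":0,"dy":0,"dz":3,"twist":0},{"dx":0,"dy":0,"dz":0,"twist":0}]'

```text
clock: 19.65
eef_pos: [0.5933, -0.1322, 0.0126]
eef_rot: [-0.072, 0.997, 0.0, 0.0]
force: [-0.5, 0.7, -4.7]
gripper_width: 0.392
gripper_force: 55.0
```

>>> servo_tool --rows '[{"dx":0,"dy":0,"dz":1,"twist":0},{"dx":0,"dy":0,"dz":0,"twist":0}]'

```text
clock: 19.85
eef_pos: [0.5936, -0.1325, 0.0122]
eef_rot: [-0.072, 0.997, -0.0, 0.001]
force: [0.1, 0.2, -4.8]
gripper_width: 0.395
gripper_force: 55.0
```

>>> servo_tool --rows '[{"dx":0,"dy":0,"dz":1,"twist":0},{"dx":0,"dy":0,"dz":1,"twist":0},{"dx":0,"dy":0,"dz":0.7,"twist":0},{"dx":0,"dy":0,"dz":0,"twist":0}]'

```text
clock: 20.25
eef_pos: [0.5931, -0.1324, 0.0091]
eef_rot: [-0.072, 0.997, -0.0, 0.0]
force: [-0.7, -0.2, -1.1]
gripper_width: 0.393
gripper_force: 55.0
```

>>> servo_tool --rows '[{"dx":0,"dy":0,"dz":0.5,"twist":0},{"dx":0,"dy":0,"dz":0,"twist":0}]'

```text
clock: 20.45
eef_pos: [0.5931, -0.1324, 0.0091]
eef_rot: [-0.072, 0.997, -0.0, 0.0]
force: [-2.5, 1.4, 4.7]
gripper_width: 0.394
gripper_force: 55.0
```

>>> servo_tool --rows '[{"dx":0,"dy":0,"dz":0,"twist":0},{"dx":0,"dy":0,"dz":0,"twist":0},{"dx":0,"dy":0,"dz":0,"twist":0},{"dx":0,"dy":0,"dz":0,"twist":0}]' --fingers 60 --force 25

```text
clock: 20.85
eef_pos: [0.5932, -0.1324, 0.0082]
eef_rot: [-0.072, 0.997, 0.0, 0.0]
force: [-0.5, 0.2, 0.7]
gripper_width: 0.638
gripper_force: 0.0
```

```bash
python3 go.py .465,-.165,.108
```

```text
t 20.85 pos [ 0.5932 -0.1324  0.0082] yaw_y 98.22 tilt -1.0 w 59.9 gf 0.0 F [-0.5  0.2  0.7]
.465,-.165,.108 [131.5 -14.  -99.9]
```

>>> servo_tool --rows '[{"dx":0,"dy":0,"dz":-20,"twist":0},{"dx":0,"dy":0,"dz":-40,"twist":0},{"dx":0,"dy":0,"dz":-40,"twist":0},{"dx":25,"dy":-2,"dz":0,"twist":0},{"dx":40,"dy":-4,"dz":0,"twist":0},{"dx":40,"dy":-4,"dz":0,"twist":0},{"dx":26,"dy":-4,"dz":0,"twist":0},{"dx":0,"dy":0,"dz":0,"twist":0}]'

```text
clock: 21.65
eef_pos: [0.4609, -0.1665, 0.1083]
eef_rot: [-0.07, 0.998, -0.0, -0.002]
force: [1.2, -0.6, -0.1]
gripper_width: 0.637
gripper_force: 0.0
```

>>> servo_tool --rows '[{"dx":0,"dy":0,"dz":0,"twist":0},{"dx":0,"dy":0,"dz":0,"twist":0}]'

```text
clock: 21.85
eef_pos: [0.4671, -0.1646, 0.1084]
eef_rot: [-0.072, 0.997, -0.0, 0.001]
force: [-0.2, -0.2, 0.9]
gripper_width: 0.64
gripper_force: 0.0
```

```bash
python3 go.py .465,-.165,.001; python3 wl.py .465 -.165 .063 .03; python3 - <<'E'
from h import *
b,d,c=snap("wrist");P=cloud(d,c);t=P[(P[...,2]>.03)&(P[...,2]<.068)&(abs(P[...,0]-.465)<.05)&(abs(P[...,1]+.165)<.028)]
print(cv2.minAreaRect((t[:,:2]*1000).astype(np.float32)))
E
```

```text
t 21.85 pos [ 0.4671 -0.1646  0.1084] yaw_y 98.27 tilt -1.0 w 60.1 gf 0.0 F [-0.2 -0.2  0.9]
.465,-.165,.001 [ 2.400e+00 -1.000e-01  1.074e+02]
3296 [[ 0.434  -0.1838  0.0335]
 [ 0.4911 -0.1466  0.0633]] mid [ 0.4626 -0.1652  0.0484]
((463.59893798828125, -165.22991943359375), (58.11396026611328, 33.65172576904297), 9.405097961425781)
```

>>> servo_tool --rows '[{"dx":3,"dy":-1,"dz":20,"twist":-0.7},{"dx":0,"dy":0,"dz":35,"twist":0},{"dx":0,"dy":0,"dz":28,"twist":0},{"dx":0,"dy":0,"dz":15,"twist":0},{"dx":0,"dy":0,"dz":7,"twist":0},{"dx":0,"dy":0,"dz":0,"twist":0},{"dx":0,"dy":0,"dz":0,"twist":0}]'

```text
clock: 22.65
eef_pos: [0.4633, -0.1663, 0.0037]
eef_rot: [-0.078, 0.997, -0.0, 0.0]
force: [-0.2, -0.1, 0.7]
gripper_width: 0.637
gripper_force: 0.0
```

>>> servo_tool --rows '[{"dx":0,"dy":0,"dz":0,"twist":0},{"dx":0,"dy":0,"dz":0,"twist":0},{"dx":0,"dy":0,"dz":0,"twist":0},{"dx":0,"dy":0,"dz":0,"twist":0},{"dx":0,"dy":0,"dz":0,"twist":0},{"dx":0,"dy":0,"dz":0,"twist":0}]' --fingers 24

```text
clock: 23.25
eef_pos: [0.4627, -0.1661, 0.0037]
eef_rot: [-0.078, 0.997, 0.0, 0.0]
force: [-1.2, 1.8, 6.0]
gripper_width: 0.357
gripper_force: 25.0
```

```bash
python3 go.py .6305,.0675,.108
```

```text
t 23.25 pos [ 0.4627 -0.1661  0.0037] yaw_y 98.94 tilt -1.0 w 33.5 gf 25.001123249530792 F [-1.2  1.8  6. ]
.6305,.0675,.108 [-202.1  204.7 -104.2]
```

>>> servo_tool --rows '[{"dx":0,"dy":0,"dz":-10,"twist":0},{"dx":0,"dy":0,"dz":-25,"twist":0},{"dx":0,"dy":0,"dz":-35,"twist":0},{"dx":0,"dy":0,"dz":-25,"twist":0},{"dx":0,"dy":0,"dz":-10,"twist":0},{"dx":-7,"dy":7,"dz":0,"twist":0},{"dx":-15,"dy":15,"dz":0,"twist":0},{"dx":-25,"dy":25,"dz":0,"twist":0}]'

```text
clock: 24.05
eef_pos: [0.5002, -0.1136, 0.1069]
eef_rot: [-0.076, 0.997, -0.0, -0.002]
force: [0.8, 0.5, -1.0]
gripper_width: 0.359
gripper_force: 25.0
```

>>> servo_tool --rows '[{"dx":-28,"dy":28,"dz":0,"twist":0},{"dx":-28,"dy":28,"dz":0,"twist":0},{"dx":-28,"dy":28,"dz":0,"twist":0},{"dx":-28,"dy":28,"dz":0,"twist":0},{"dx":-22,"dy":23,"dz":0,"twist":0},{"dx":-14,"dy":15,"dz":0,"twist":0},{"dx":-7,"dy":8,"dz":0,"twist":0},{"dx":0,"dy":0,"dz":0,"twist":0}]'

```text
clock: 24.85
eef_pos: [0.6298, 0.0695, 0.1066]
eef_rot: [-0.079, 0.997, 0.0, -0.001]
force: [-0.5, 0.4, -1.5]
gripper_width: 0.363
gripper_force: 25.0
```

>>> servo_tool --rows '[{"dx":0,"dy":0,"dz":0,"twist":0},{"dx":0,"dy":0,"dz":0,"twist":0}]'

```text
clock: 25.05
eef_pos: [0.6295, 0.0655, 0.1079]
eef_rot: [-0.077, 0.997, -0.001, -0.001]
force: [-0.6, -0.1, -1.1]
gripper_width: 0.36
gripper_force: 25.0
```

```bash
python3 go.py .6305,.0675,.0077
```

```text
t 25.05 pos [0.6295 0.0655 0.1079] yaw_y 98.8 tilt -1.0 w 33.8 gf 24.999687373638153 F [-0.6 -0.1 -1.1]
.6305,.0675,.0077 [ -1.5   1.9 100.2]
```

>>> servo_tool --rows '[{"dx":-1,"dy":1,"dz":10,"twist":0},{"dx":0,"dy":0,"dz":20,"twist":0},{"dx":0,"dy":0,"dz":25,"twist":0},{"dx":0,"dy":0,"dz":20,"twist":0},{"dx":0,"dy":0,"dz":13,"twist":0},{"dx":0,"dy":0,"dz":7,"twist":0},{"dx":0,"dy":0,"dz":3,"twist":0},{"dx":0,"dy":0,"dz":0,"twist":0}]'

```text
clock: 25.85
eef_pos: [0.6314, 0.0685, 0.0104]
eef_rot: [-0.078, 0.997, 0.0, 0.0]
force: [0.8, -0.3, -0.5]
gripper_width: 0.359
gripper_force: 25.0
```

>>> servo_tool --rows '[{"dx":0,"dy":0,"dz":1,"twist":0},{"dx":0,"dy":0,"dz":0,"twist":0}]'

```text
clock: 26.05
eef_pos: [0.6317, 0.0687, 0.01]
eef_rot: [-0.078, 0.997, 0.0, 0.001]
force: [-1.3, 0.4, -0.0]
gripper_width: 0.36
gripper_force: 25.0
```

>>> servo_tool --rows '[{"dx":0,"dy":0,"dz":1,"twist":0},{"dx":0,"dy":0,"dz":1,"twist":0},{"dx":0,"dy":0,"dz":0.6,"twist":0},{"dx":0,"dy":0,"dz":0,"twist":0}]'

```text
clock: 26.45
eef_pos: [0.6315, 0.0687, 0.0078]
eef_rot: [-0.078, 0.997, -0.0, 0.0]
force: [-2.6, 0.4, 5.8]
gripper_width: 0.36
gripper_force: 25.0
```

>>> servo_tool --rows '[{"dx":0,"dy":0,"dz":0,"twist":0},{"dx":0,"dy":0,"dz":0,"twist":0},{"dx":0,"dy":0,"dz":0,"twist":0},{"dx":0,"dy":0,"dz":0,"twist":0}]' --fingers 54

```text
clock: 26.85
eef_pos: [0.6311, 0.0686, 0.0065]
eef_rot: [-0.078, 0.997, 0.0, -0.0]
force: [0.6, 0.2, -0.7]
gripper_width: 0.575
gripper_force: 0.0
```

```bash
python3 go.py .436,-.297,.118
```

```text
t 26.85 pos [0.6311 0.0686 0.0065] yaw_y 98.92 tilt -1.0 w 54.0 gf 0.0 F [ 0.6  0.2 -0.7]
.436,-.297,.118 [ 249.4 -331.  -111.5]
```

>>> servo_tool --rows '[{"dx":0,"dy":0,"dz":-20,"twist":0},{"dx":0,"dy":0,"dz":-45,"twist":0},{"dx":0,"dy":0,"dz":-45,"twist":0},{"dx":15,"dy":-20,"dz":0,"twist":0},{"dx":27,"dy":-36,"dz":0,"twist":0},{"dx":27,"dy":-36,"dz":0,"twist":0},{"dx":27,"dy":-36,"dz":0,"twist":0},{"dx":27,"dy":-36,"dz":0,"twist":0}]'

```text
clock: 27.65
eef_pos: [0.5341, -0.1139, 0.1167]
eef_rot: [-0.078, 0.997, -0.0, 0.0]
force: [0.6, -0.8, -0.6]
gripper_width: 0.579
gripper_force: 0.0
```

>>> servo_tool --rows '[{"dx":27,"dy":-36,"dz":0,"twist":0},{"dx":27,"dy":-36,"dz":0,"twist":0},{"dx":27,"dy":-36,"dz":0,"twist":0},{"dx":27,"dy":-36,"dz":0,"twist":0},{"dx":18,"dy":-23,"dz":0,"twist":0},{"dx":0,"dy":0,"dz":0,"twist":0},{"dx":0,"dy":0,"dz":0,"twist":0},{"dx":0,"dy":0,"dz":0,"twist":0}]' --fingers 86

```text
clock: 28.45
eef_pos: [0.4374, -0.2956, 0.1167]
eef_rot: [-0.079, 0.997, 0.0, 0.0]
force: [0.0, 0.5, -0.1]
gripper_width: 0.914
gripper_force: 0.0
```

```bash
python3 go.py .436,-.297,.006; python3 wl.py .436 -.297 .064 .03;  python3 - <<'E'
from h import *
b,d,c=snap("wrist");cv2.imwrite("pics/w5.png",b)
E
```

```text
t 28.45 pos [ 0.4374 -0.2956  0.1167] yaw_y 99.03 tilt -1.0 w 85.9 gf 0.0 F [ 0.   0.5 -0.1]
.436,-.297,.006 [  1.7  -1.3 110.7]
1771 [[ 0.4095 -0.3186  0.0307]
 [ 0.4576 -0.2754  0.0643]] mid [ 0.4335 -0.297   0.0475]
```

View pics/w5.png

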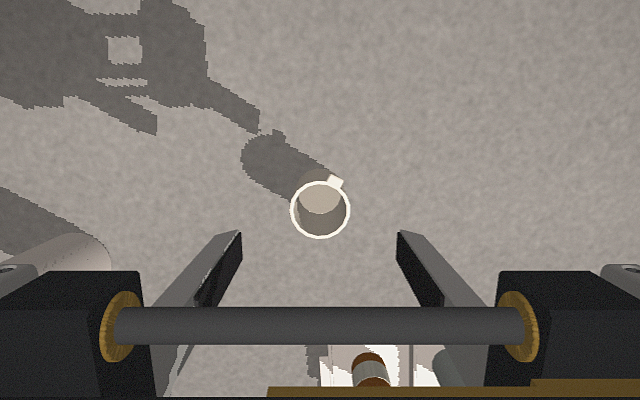

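The wrist view shows the beaker upright at (320,209) with its lip at (337,181), well clear of the fingers, which close left-right. Descending to grip it.

>>> servo_tool --rows '[{"dx":2,"dy":-1,"dz":20,"twist":0},{"dx":0,"dy":0,"dz":36,"twist":0},{"dx":0,"dy":0,"dz":30,"twist":0},{"dx":0,"dy":0,"dz":17,"twist":0},{"dx":0,"dy":0,"dz":7,"twist":0},{"dx":0,"dy":0,"dz":0,"twist":0},{"dx":0,"dy":0,"dz":0,"twist":0}]'

```text
clock: 29.25
eef_pos: [0.4355, -0.2982, 0.0073]
eef_rot: [-0.078, 0.997, -0.0, 0.001]
force: [0.2, -0.1, 0.3]
gripper_width: 0.911
gripper_force: 0.0
```

>>> servo_tool --rows '[{"dx":0,"dy":0,"dz":0,"twist":0},{"dx":0,"dy":0,"dz":0,"twist":0},{"dx":0,"dy":0,"dz":0,"twist":0},{"dx":0,"dy":0,"dz":0,"twist":0},{"dx":0,"dy":0,"dz":0,"twist":0},{"dx":0,"dy":0,"dz":0,"twist":0},{"dx":0,"dy":0,"dz":0,"twist":0}]' --fingers 36 --force 20

```text
clock: 29.95
eef_pos: [0.4345, -0.2981, 0.0068]
eef_rot: [-0.078, 0.997, 0.0, -0.0]
force: [0.1, 0.7, 2.4]
gripper_width: 0.487
gripper_force: 20.0
```

```bash
python3 go.py .6215,.149,.126
```

```text
t 29.95 pos [ 0.4345 -0.2981  0.0068] yaw_y 98.92 tilt -1.0 w 45.8 gf 20.000312542542815 F [0.1 0.7 2.4]
.6215,.149,.126 [-254.   412.7 -119.2]
```

>>> servo_tool --rows '[{"dx":0,"dy":0,"dz":-10,"twist":0},{"dx":0,"dy":0,"dz":-25,"twist":0},{"dx":0,"dy":0,"dz":-35,"twist":0},{"dx":0,"dy":0,"dz":-35,"twist":0},{"dx":0,"dy":0,"dz":-15,"twist":0},{"dx":-6,"dy":10,"dz":0,"twist":0},{"dx":-12,"dy":20,"dz":0,"twist":0},{"dx":-18,"dy":30,"dz":0,"twist":0}]'

```text
clock: 30.75
eef_pos: [0.46, -0.2336, 0.1259]
eef_rot: [-0.076, 0.997, -0.0, -0.001]
force: [-0.0, 0.4, -1.4]
gripper_width: 0.491
gripper_force: 20.0
```

>>> servo_tool --rows '[{"dx":-22,"dy":36,"dz":0,"twist":0},{"dx":-22,"dy":36,"dz":0,"twist":0},{"dx":-22,"dy":36,"dz":0,"twist":0},{"dx":-22,"dy":36,"dz":0,"twist":0},{"dx":-22,"dy":36,"dz":0,"twist":0},{"dx":-22,"dy":36,"dz":0,"twist":0},{"dx":-22,"dy":36,"dz":0,"twist":0},{"dx":-22,"dy":36,"dz":0,"twist":0}]'

```text
clock: 31.55
eef_pos: [0.5894, 0.081, 0.1254]
eef_rot: [-0.078, 0.997, 0.0, -0.001]
force: [0.6, -0.5, -0.3]
gripper_width: 0.485
gripper_force: 20.0
```

>>> servo_tool --rows '[{"dx":-20,"dy":30,"dz":0,"twist":0},{"dx":-14,"dy":22,"dz":0,"twist":0},{"dx":-8,"dy":12,"dz":0,"twist":0},{"dx":0,"dy":0,"dz":0,"twist":0},{"dx":0,"dy":0,"dz":0,"twist":0},{"dx":0,"dy":0,"dz":0,"twist":0}]'

```text
clock: 32.15
eef_pos: [0.6211, 0.1456, 0.1264]
eef_rot: [-0.077, 0.997, -0.001, -0.001]
force: [0.3, 0.4, -0.5]
gripper_width: 0.485
gripper_force: 20.0
```

```bash
python3 go.py .6215,.149,.0108;  python3 - <<'E'
from h import *
b,d,c=snap("wrist");cv2.imwrite("pics/w6.png",b)
E
```

```text
t 32.15 pos [0.6211 0.1456 0.1264] yaw_y 98.78 tilt -1.0 w 45.6 gf 19.99964847229421 F [ 0.3  0.4 -0.5]
.6215,.149,.0108 [ -1.    3.5 115.6]
```

View pics/w6.png

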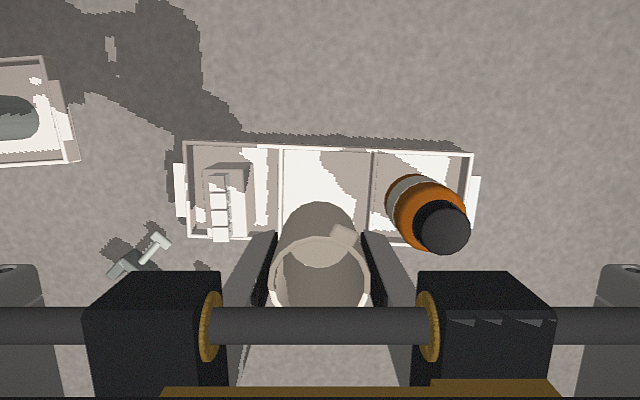

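The wrist view shows the rack (220,200) and large bottle (430,215) upright in the end compartments, with the beaker held over the empty middle one. Lowering.

>>> servo_tool --rows '[{"dx":-1,"dy":3,"dz":12,"twist":0},{"dx":0,"dy":0,"dz":22,"twist":0},{"dx":0,"dy":0,"dz":28,"twist":0},{"dx":0,"dy":0,"dz":25,"twist":0},{"dx":0,"dy":0,"dz":14,"twist":0},{"dx":0,"dy":0,"dz":7,"twist":0},{"dx":0,"dy":0,"dz":4,"twist":0},{"dx":0,"dy":0,"dz":0,"twist":0}]'

```text
clock: 33.0
eef_pos: [0.6225, 0.1513, 0.0149]
eef_rot: [-0.078, 0.997, 0.0, 0.0]
force: [0.1, 0.8, -0.3]
gripper_width: 0.486
gripper_force: 20.0
```

>>> servo_tool --rows '[{"dx":0,"dy":0,"dz":1,"twist":0},{"dx":0,"dy":0,"dz":0,"twist":0}]'

```text
clock: 33.2
eef_pos: [0.6228, 0.1514, 0.0145]
eef_rot: [-0.078, 0.997, 0.0, 0.001]
force: [0.5, -0.5, -0.9]
gripper_width: 0.489
gripper_force: 20.0
```

>>> servo_tool --rows '[{"dx":0,"dy":0,"dz":1,"twist":0},{"dx":0,"dy":0,"dz":1,"twist":0},{"dx":0,"dy":0,"dz":1,"twist":0},{"dx":0,"dy":0,"dz":0.6,"twist":0},{"dx":0,"dy":0,"dz":0,"twist":0}]'

```text
clock: 33.7
eef_pos: [0.6223, 0.1513, 0.0108]
eef_rot: [-0.078, 0.997, -0.0, 0.0]
force: [-0.9, -0.8, 4.6]
gripper_width: 0.488
gripper_force: 20.0
```

>>> servo_tool --rows '[{"dx":0,"dy":0,"dz":0,"twist":0},{"dx":0,"dy":0,"dz":0,"twist":0},{"dx":0,"dy":0,"dz":0,"twist":0},{"dx":0,"dy":0,"dz":0,"twist":0}]' --fingers 64

```text
clock: 34.1
eef_pos: [0.6222, 0.1512, 0.0099]
eef_rot: [-0.078, 0.997, 0.0, -0.0]
force: [0.2, -0.6, -1.2]
gripper_width: 0.681
gripper_force: 0.0
```

```bash
python3 go.py
```

```text
t 34.1 pos [0.6222 0.1512 0.0099] yaw_y 98.92 tilt -1.0 w 64.0 gf 0.0 F [ 0.2 -0.6 -1.2]
```

Retreat straight up, then back toward the base clear of the trays for a check.

>>> servo_tool --rows '[{"dx":0,"dy":0,"dz":-15,"twist":0},{"dx":0,"dy":0,"dz":-35,"twist":0},{"dx":0,"dy":0,"dz":-45,"twist":0},{"dx":0,"dy":0,"dz":-45,"twist":0},{"dx":0,"dy":0,"dz":-45,"twist":0},{"dx":40,"dy":0,"dz":0,"twist":0},{"dx":40,"dy":0,"dz":0,"twist":0},{"dx":40,"dy":0,"dz":0,"twist":0}]'

```text
clock: 34.9
eef_pos: [0.5026, 0.1325, 0.1965]
eef_rot: [-0.078, 0.997, 0.0, 0.001]
force: [0.1, -0.0, 0.7]
gripper_width: 0.684
gripper_force: 0.0
```

>>> servo_tool --rows '[{"dx":40,"dy":0,"dz":0,"twist":0},{"dx":20,"dy":0,"dz":0,"twist":0},{"dx":0,"dy":0,"dz":0,"twist":0},{"dx":0,"dy":0,"dz":0,"twist":0},{"dx":0,"dy":0,"dz":0,"twist":0}]'

```text
clock: 35.4
eef_pos: [0.4462, 0.1238, 0.1956]
eef_rot: [-0.078, 0.997, 0.0, 0.001]
force: [0.3, -0.3, 0.8]
gripper_width: 0.677
gripper_force: 0.0
```

```bash
python3 go.py; python3 - <<'E'
from h import *
b,d,c=snap("top");e,d2,c2=snap("side")
v=np.vstack([cv2.resize(b[140:290,90:510],(780,279)),cv2.resize(e[70:360,200:500][0:290],(310,300)).copy().repeat(1,0) if 0 else cv2.resize(e[110:280,200:640],(780,301))]);cv2.imwrite("pics/fin.png",v)
for n,(dd,cc) in {"top":(d,c),"side":(d2,c2)}.items():
    P=cloud(dd,cc)
    for k,(x,y,h) in dict(large=(.613,.2335,.096),beaker=(.622,.151,.068),rack=(.631,.0685,.067),small=(.611,-.2156,.076),weight=(.593,-.132,.079)).items():
        q=P[(P[...,2]>h-.025)&(P[...,2]<h+.03)&(np.hypot(P[...,0]-x,P[...,1]-y)<.042)]
        print(n,k,len(q),q.min(0).round(3),q.max(0).round(3))
E
```

```text
t 35.4 pos [0.4462 0.1238 0.1956] yaw_y 98.9 tilt -1.0 w 63.7 gf 0.0 F [ 0.3 -0.3  0.8]
top large 161 [0.592 0.208 0.071] [0.638 0.254 0.103]
top beaker 87 [0.598 0.127 0.044] [0.647 0.172 0.074]
top rack 201 [0.602 0.047 0.042] [0.663 0.087 0.077]
top small 100 [ 0.596 -0.233  0.051] [ 0.628 -0.201  0.082]
top weight 103 [ 0.577 -0.152  0.054] [ 0.612 -0.117  0.085]
side large 137 [0.589 0.203 0.071] [0.64  0.25  0.102]
side beaker 156 [0.597 0.125 0.043] [0.65  0.175 0.074]
side rack 177 [0.601 0.046 0.042] [0.662 0.082 0.073]
side small 121 [ 0.593 -0.234  0.052] [ 0.625 -0.201  0.082]
side weight 120 [ 0.575 -0.151  0.054] [ 0.612 -0.117  0.084]
```

View pics/fin.png

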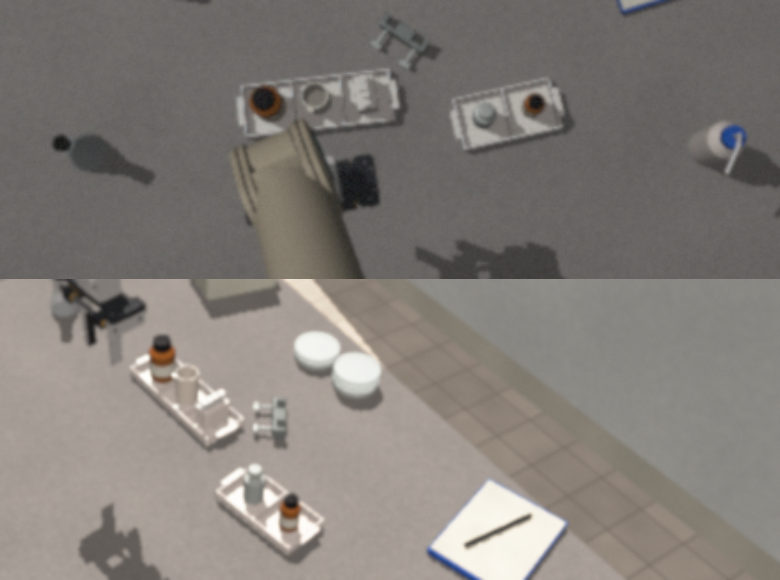

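All five stand upright in their own compartments at the expected heights. The flask, wash bottle and boss head haven't moved, and the gripper is clear, so I'm handing in.

```bash
python3 -c "
from cell import robot
print(robot.job_done())"
```

```text
the job is handed in; nothing more can be done
None
```

Job handed in at about 35 s: all five items stand upright, one to a compartment in the right trays, and the wash bottle, flask and boss head are untouched; the first grip on the large bottle landed high on its shoulder because the fingers are about 39 mm shorter than stated, and I re-gripped it lower before lifting.

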